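Index the bell-flare rotary table by one hole

ROBOT

A 6-joint arm with a two-finger parallel gripper is mounted at the origin on the work surface. World frame = base frame: x ahead of the robot, y to its left, z up, the work surface at z = 0. Lengths are in m, angles in rad, forces in N, time in s.
With the tool pointing down it reaches from about 0.375 to 0.9 m from the base axis. Payload 3.1 kg.
Tool frame: the origin (TCP) lies midway between the tips of the shut fingers; the grasp point (between the pads) lies 19 mm behind it; y points along the fingers, x is the direction in which the jaws open and shut, and the axes are right-handed (so a half turn about y gives the same grasp; the last joint's range is limited). The gripper opens to 87 mm and grips with 3 to 60 N. Pads are 19 mm wide; open, the fingers measure 117 mm over their backs; the gripper's body (75 mm by 190 mm) begins 51 mm behind the grasp point.
Start: joints at [-1.345, 0.527, 1.433, -0, 1.181, -0.178], TCP at [0.246, -0.574, 0.223] pointing down, gripper open.
Joint ranges: [-3.08, 3.08], [-0.75, 2.2], [0.22, 2.44], [-1.43, 4.57], [0, 2.65], [-2.85, 2.85]. Speed limits (rad/s): [2.79, 2.79, 3.14, 3.14, 3.14, 3.14].

INTERFACE

Orientations are given as a unit quaternion [x, y, z, w].
In Python, from rig import * gives the robot as it stands.
- The arm moves only by the tool jog_arm, never from a script. Its argument "series" is a list of rows, each a list of 7 numbers: the shift along the tool's x, y, z in mm, then the turn, a rotation vector about the tool's x, y, z in rad, then the gripper's target within -1 to 1 (shut at 1, half-way at 0, fully open at -1). A call has 1 to 20 rows; each row is the pose to reach, as a shift and turn from the pose commanded when the call began, along the tool's axes at that moment; what a row does not reach only later rows make up. A row lasts 1/8 s, in which the tool goes at most 62.5 mm and 10.7 degrees, less where a joint would pass 70% of its speed; a pose out of reach is approached as far as the arm can. A call with a gripper value outside its range is refused whole. The fingers move at their own pace and stop on an object; "grip_force" is the grip in N (left out, the last holds). Time passes only in rows, so rows that repeat a pose let the fingers close. It gives the time, the measured TCP pose, the force and the opening at its end, in the units of the state.
- get_obs(): the state, without advancing time (a new reading comes with each control period).
- camera(name): name is "scene" or "top" or "wrist"; returns a dict with "img" (384x512x3 uint8, red, green, blue), "depth" (384x512 float32, m along the optical axis (not along the pixel's ray), 0 where there is no reading), "camera_matrix" (3x3 intrinsics, pixels), "rvec" (rotation vector, rad) and "tvec" (3), from world to camera coordinates, as OpenCV has them. Camera axes: x right, y down, z forward; pixel columns grow to the right and rows downward; lengths in m; the calibration is good to about 2 mm. A picture is of the moment at which its call begins.
- hand_in(): hands the job in, once; it reports no verdict.
The state is a dict: "time": time; "q": joint angles; "joint_velocities": joint speeds; "joint_torque": joint torques, N m; "position": TCP position; "tool_rot": TCP orientation; "ft_force": force on the tool from outside, world axes, zero at the start; "moment": the same for the moment, N m; "grip_width": finger opening in m.
Only numpy, scipy, OpenCV 4.12 (cv2) and the standard library are available. Lean on these libraries where they do the work, as an engineer would, in place of code of your own. Each camera call takes 0.05 s, during which the arm holds its last target.

TASK

On the instrument maker's bench, press in the spring plunger of the rotary indexing table (the round steel button on top of it) with a fingertip, and while it is held in, swing the table clockwise, seen from above, to the next hole; then let go so that the plunger springs all the way out again and locks the table there. Turn it just that one hole and only clockwise. Leave the brass bell flare standing in the middle of the table and everything else on the bench where it is, lifting nothing.

Things in the scene. Friction and masses are not known exactly. Their poses are not given: they have to be found in the camera images.
- button_top (a point): centre of the flat top of the plunger's button, a round steel cap 36 mm across. Out, it is 86 mm above the bench, 18 mm above the 48 mm aluminium collar round its foot, 24 mm above the table's face. It lies 85 mm from the table's axis and goes round with the table. A closed fingertip pressed on it carries the table round by friction; turning takes only 1 to 2 N at the button.
- table_axis (a point): point on the vertical axis of the table, at the table's face (62 mm above the bench). The table is a dark steel disc 208 mm across.
- indexer: the fixed part: 310 mm round grey base (origin: centre of its underside, on the table's axis) carrying a fixed aluminium index plate 300 mm across, top 55 mm above the bench, with 8 even 20 mm holes (dark discs) on a 126 mm radius, 45 degrees (0.785 rad) apart. Its x axis points to the start hole. Place and heading vary.
- pin_tip (a point): round tip of the plunger's 16 mm steel locking pin, 126 mm from the axis, on the same radius line as the button and moving down with it. Plunger out: it pokes up 3 mm through an index hole and locks the table. Button 9 mm or more in: free. Let go within about 3 degrees of a hole, it centres itself and pops up; elsewhere it stays down under the plate.
- next_hole (a point): centre, on the plate's top face, of the hole that the pin must end in: the first one clockwise (seen from above) from the hole it starts in. Fixed.
- turntable (a joint): turn of the table in rad: 0 at the start hole, growing clockwise seen from above; 0.785 is the next hole.
- plunger (a joint): how far the plunger is pressed in, in m: 0 fully out (locked if over a hole), 0.015 at the stop (button top then 71 mm above the bench). The pin leaves its hole at 0.009; aim for 0.012. Spring: about 2.4 N at first, 6 N at 0.012, 7 N just before the stop.
- bell_flare: loose bystander: brass bell flare, 70 mm across its foot, 46 mm tall, standing on the face of the table near its axis (top 108 mm above the bench); rides round with the table. Origin: centre of its underside; z up.
- mouthpiece: loose bystander: turned brass mouthpiece blank, 27 mm across the rim it stands on, 72 mm tall; stands on the bench close beside the indexer. Origin: centre of its underside.
- valve_cap: loose bystander: small brass cap, 32 mm across, 28 mm tall, on the bench close beside the indexer. Origin: centre of its underside.
- oil_bottle: loose bystander: white bottle with black cap, 36 mm across, 85 mm tall, off to the side. Origin: centre of its underside.
- paste_jar: loose bystander: amber glass jar with steel lid, 56 mm across, 50 mm tall, off to the side. Origin: centre of its underside.
- hammer: loose bystander: hammer lying on the bench off to the side, under 60 mm tall.
- screwdriver: loose bystander: screwdriver lying on the bench off to the side, under 40 mm tall.

How it is judged:
On the way, in this order (a step that is already met when the one before it is completed fails the run):
1. the plunger is pressed in at the start hole (value of joint plunger above 0.008 m and value of joint turntable below 0.15 rad), for 0.05 s.
2. the table has been swung on to the next hole and the plunger has sprung out there (value of joint turntable between 0.725 and 0.845 rad and value of joint plunger below 0.003 m), for 0.2 s.
At the end, for the whole second after the job is handed in: The table stands at the next hole clockwise (0.785 rad, within 0.06 rad), at rest, with the plunger sprung out (less than 3 mm in), and the bell flare upright within 30 mm of the table's axis (all of step 2 and velocity of joint turntable below 0.05 rad/s and horizontal distance between bell_flare and table_axis below 0.03 m and angle between bell_flare's own z axis and vertical below 0.15 rad); the robot touches nothing.
It fails at once if the table is turned past the next hole (more than 15 degrees beyond it) or anticlockwise (more than 10 degrees) (value of joint turntable above 1.047 rad or value of joint turntable below -0.175 rad).
It fails at once if the bell flare is lifted, tipped or knocked from the middle of the table (height (world z) of bell_flare above 0.075 m or angle between bell_flare's own z axis and vertical above 0.35 rad or horizontal distance between bell_flare and table_axis above 0.03 m).
It fails at once if a bystander on the bench is moved more than 30 mm or lifted (distance of any of mouthpiece, valve_cap, oil_bottle, paste_jar, hammer, screwdriver from where it was at the start of the episode above 0.03 m).
It also fails if it takes over 38 s, if anything falls off the work surface, if the arm or the gripper's body presses on something with over 40 N, if the wrist force passes 120 N, or if a joint passes its speed limit or range.

## Working session

There is one attempt and no reset: what is moved stays moved. The work goes in short steps, Python scripts to look and compute and a tool call to move; the robot and the scene stay as the last step left them, time stands still between calls to the robot, and variables do not carry over. Pictures are saved under pics/ and viewed, and the job is handed in when it is done.

Besides the shell and the picture viewer there is one more tool, called after "Request:" as name(argument=value, ...), one argument or row to a line, values as JSON. jog_arm: Moves the arm, as the interface text tells. Its arguments: {"type":"object","properties":{"series":{"type":"array","items":{"type":"array","items":{"type":"number"}}},"grip_force":{"type":"number"}},"required":["series"]}

```bash
mkdir -p pics; ls
python3 - <<'E'
from rig import *
import cv2,pickle
o=get_obs();print({k:o[k] for k in('time','position','tool_rot','grip_width','ft_force')})
d={}
for n in('scene','top'):
    c=camera(n);d[n]=c;cv2.imwrite(f'pics/{n}0.png',c['img'][:,:,::-1])
pickle.dump(d,open('c0.pkl','wb'))
E
```

```text
pics
{'time': 0.0, 'position': array([ 0.24599763, -0.57375949,  0.22158247]), 'tool_rot': array([-0.58978559,  0.38984623, -0.38874082,  0.59080745]), 'grip_width': 0.08724575290386888, 'ft_force': array([-0.3652021 , -0.48599323,  0.30553899])}
```

View pics/scene0.png

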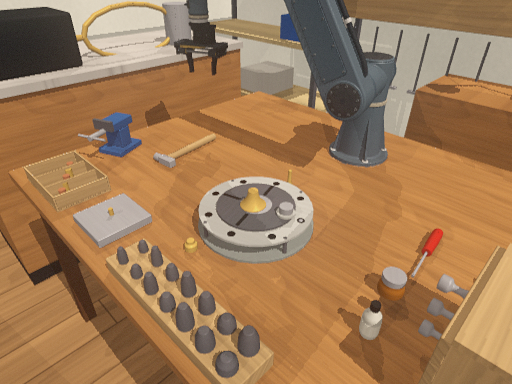

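View pics/top0.png

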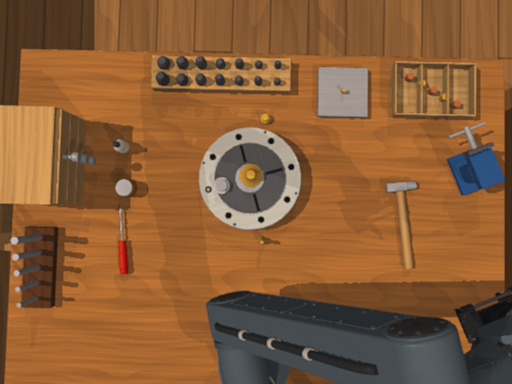

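Run:
```python
from scipy.spatial.transform import Rotation as R
print(R.from_quat([-0.58978559,  0.38984623, -0.38874082,  0.59080745]).as_matrix().round(3))
```

```text
[[ 0.394 -0.001  0.919]
 [-0.919  0.002  0.394]
 [-0.002 -1.     0.   ]]
```

```bash
cat > h.py <<'E'
import numpy as np,cv2
def ray(c,uv,z):
    Rm=cv2.Rodrigues(np.array(c['rvec'],float))[0];t=np.array(c['tvec'],float).ravel()
    o=-Rm.T@t
    p=cv2.undistortPoints(np.array(uv,float).reshape(-1,1,2),np.array(c['camera_matrix']),None).reshape(-1,2)
    d=np.c_[p,np.ones(len(p))]@Rm
    return o+d*((z-o[2])/d[:,2])[:,None]
def proj(c,P):
    return cv2.projectPoints(np.array(P,float).reshape(-1,3),np.array(c['rvec'],float),np.array(c['tvec'],float),np.array(c['camera_matrix']),None)[0].reshape(-1,2)
def cloud(c):
    K=np.array(c['camera_matrix']);D=c['depth'];v,u=np.mgrid[:D.shape[0],:D.shape[1]]
    P=np.stack([(u-K[0,2])/K[0,0]*D,(v-K[1,2])/K[1,1]*D,D],-1)
    Rm=cv2.Rodrigues(np.array(c['rvec'],float))[0]
    return (P-np.array(c['tvec']).ravel())@Rm
E
python3 - <<'E'
import pickle,cv2;from h import *
d=pickle.load(open('c0.pkl','rb'))
for n,b in(('top',(185,115,120,130)),('scene',(185,160,140,110))):
    x,y,w,h=b;im=d[n]['img'][y:y+h,x:x+w,::-1]
    cv2.imwrite(f'pics/{n}crop.png',cv2.resize(im,None,fx=4.5,fy=4.5,interpolation=cv2.INTER_CUBIC))
c=d['top'];g=cv2.cvtColor(c['img'],cv2.COLOR_RGB2GRAY)
# dark small holes
m=(g<60).astype(np.uint8);n,l,s,ce=cv2.connectedComponentsWithStats(m)
pts=[]
for i in range(1,n):
    r=np.hypot(*(ce[i]-[250,178]))
    if 36<r<52 and s[i,4]<60: pts.append(ce[i])
P=ray(c,pts,.055);
A=np.c_[2*P[:,:2],np.ones(len(P))];s=np.linalg.lstsq(A,(P[:,:2]**2).sum(1),rcond=None)[0]
ctr=s[:2];print('axis',ctr,'r',np.sqrt(s[2]+ctr@ctr))
for p,q in zip(pts,P): print(p.round(1),q[:2].round(4),np.degrees(np.arctan2(*(q[:2]-ctr)[::-1])).round(1),np.hypot(*(q[:2]-ctr)).round(4))
X=cloud(c);print('depths h btn',X[185,222],'table',X[200,240],'plate',X[222,262])
X=cloud(d['scene']);print('scene btn',X[210,286],X[209,284])
E
```

```text
axis [0.56131044 0.02484816] r 0.12521876225717224
[238.2 136.6] [0.6814 0.0631] 17.7 0.1261
[270.6 140.6] [ 0.672  -0.0329] -27.6 0.1248
[212.2 156.5] [0.6207 0.1381] 62.3 0.1278
[290.8 166.4] [ 0.5971 -0.094 ] -73.2 0.1241
[210. 188.] [0.5276 0.1419] 106.1 0.1218
[210. 190.] [0.5217 0.1417] 108.7 0.1234
[286.9 199. ] [ 0.5009 -0.0848] -118.9 0.1252
[228. 215.] [0.4498 0.0867] 151.0 0.1275
[260.8 219.2] [ 0.4401 -0.0099] -164.0 0.1261
depths h btn [0.53612098 0.10389011 0.08851248] table [0.49456235 0.05246531 0.05986758] plate [ 0.43207265 -0.0134589   0.0591735 ]
scene btn [0.54809297 0.11637792 0.08312382] [0.55101458 0.11225966 0.08554122]
```

View pics/topcrop.png

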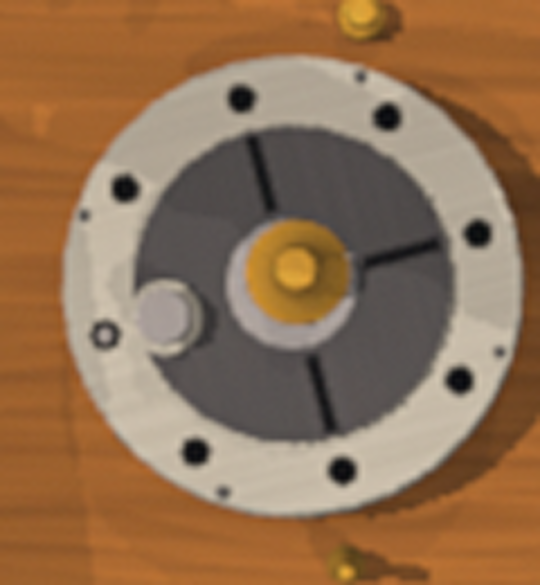

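View pics/scenecrop.png

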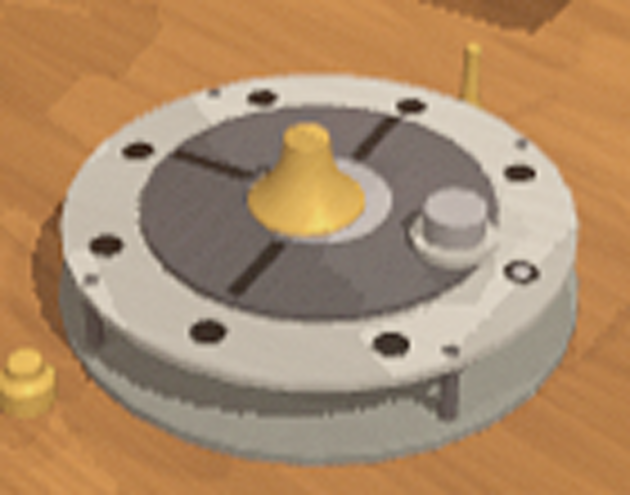

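Request:
jog_arm(
  series=[
    [-15, 0, 16, 0, 0, 0, 1],
    [-45, 0, 48, 0, 0, 0, 1],
    [-85, 0, 90, 0, 0, 0, 1],
    [-125, 0, 130, 0, 0, 0, 1],
    [-165, 0, 172, 0, 0, 0, 1],
    [-205, 0, 214, 0, 0, 0, 1],
    [-245, 0, 256, 0, 0, 0, 1],
    [-285, 0, 298, 0, 0, 0, 1],
    [-325, 0, 340, 0, 0, 0, 1],
    [-365, 0, 382, 0, 0, 0, 1],
    [-405, 0, 424, 0, 0, 0, 1],
    [-445, 0, 466, 0, 0, 0, 1],
    [-475, 0, 497, 0, 0, 0, 1],
    [-495, 0, 518, 0, 0, 0, 1],
    [-507, 0, 530, 0, 0, 0, 1],
    [-511, 0, 534, 0, 0, 0, 1],
    [-511, 0, 534, 0, 0, 0, 1],
    [-511, 0, 534, 0, 0, 0, 1],
  ],
  grip_force=20,
)

```text
time: 2.35
position: [0.5354, 0.1046, 0.2225]
tool_rot: [0.59, -0.39, 0.39, -0.59]
ft_force: [0.8, 0.1, 0.1]
grip_width: 0.0008
```

Run:
```python
from rig import *
import cv2,pickle
o=get_obs();print({k:o[k] for k in('time','q','position','tool_rot','grip_width','ft_force')})
c=camera('wrist');pickle.dump(c,open('w1.pkl','wb'));cv2.imwrite('pics/w1.png',c['img'][:,:,::-1])
```

```text
{'time': 2.35, 'q': array([-1.18509149e-02,  4.21004894e-01,  1.63242224e+00, -3.54137580e-04,
        1.08866048e+00,  1.15558171e+00]), 'position': array([0.53543192, 0.10456629, 0.22253367]), 'tool_rot': array([ 0.59024418, -0.38974548,  0.38957124, -0.58986822]), 'grip_width': 0.0008241435445738338, 'ft_force': array([0.82416253, 0.08908538, 0.0589836 ])}
```

View pics/w1.png

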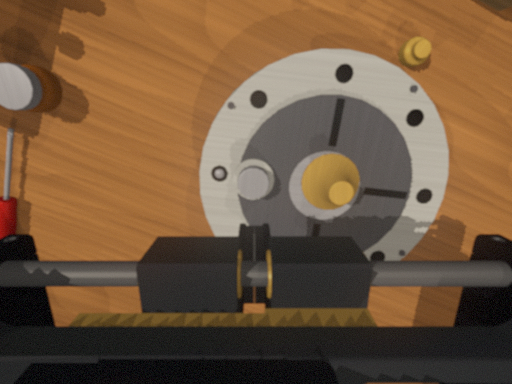

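Run:
```python
import pickle;from h import *
from scipy.optimize import least_squares
d=pickle.load(open('c0.pkl','rb'));w=pickle.load(open('w1.pkl','rb'))
for n,c,b in(('top',d['top'],(200,168,45,35)),('scene',d['scene'],(270,195,35,30)),('w',w,(225,150,65,65))):
    x,y,ww,h=b;im=c['img'][y:y+h,x:x+ww,::-1]
    cv2.imwrite(f'pics/b_{n}.png',cv2.resize(im,None,fx=9,fy=9,interpolation=cv2.INTER_NEAREST))
# wrist holes
g=cv2.cvtColor(w['img'],cv2.COLOR_RGB2GRAY)
m=(g<50).astype(np.uint8);n,l,s,ce=cv2.connectedComponentsWithStats(m)
def near(p):
    i=min(range(1,n),key=lambda i:np.hypot(*(ce[i]-p))+(1e3 if s[i,4]>600 or s[i,4]<60 else 0));return ce[i]
H=[near(p) for p in((259,99),(344,73),(414,117),(424,195))]
P=ray(w,H,.055)[:,:2];print(np.round(H,1).tolist(),P.round(4).tolist())
# axis+heading fit w/ known radius .126 holes 45deg steps, clockwise
f=lambda p:(P-(p[:2]+.126*np.c_[np.cos(p[2]-np.arange(1,5)*np.pi/4),np.sin(p[2]-np.arange(1,5)*np.pi/4)])).ravel()
r=least_squares(f,[.561,.025,1.87]);print('wrist axis,heading',r.x,np.degrees(r.x[2]),'res',abs(r.fun).max())
a=r.x;print('btn pred',a[:2]+.085*np.array([np.cos(a[2]),np.sin(a[2])]))
print(cloud(w)[182,255])
```

```text
[[336.2, 122.6], [343.9, 72.8], [414.6, 117.3], [423.7, 195.5]] [[0.6324, 0.0444], [0.6822, 0.0613], [0.6723, -0.0347], [0.5973, -0.0954]]
wrist axis,heading [5.6398627e-01 1.2341761e-04 1.8877988e+00] 108.16290388653253 res 0.06817677152351724
btn pred [0.53749009 0.08088821]
[0.53920261 0.10530503 0.08625881]
```

```bash
cd pics
python3 - <<'E'
import cv2,numpy as np
a=[cv2.imread(f'b_{n}.png') for n in('top','scene','w')]
for i in a: print(i.shape)
a=[cv2.resize(a[0],(405,315)),cv2.resize(a[1],(315,270))]
o=np.zeros((320,730,3),np.uint8);o[:315,:405]=a[0];o[:270,410:725]=a[1];cv2.imwrite('b.png',o)
E
```

```text
(315, 405, 3)
(270, 315, 3)
(585, 585, 3)
```

View pics/b.png

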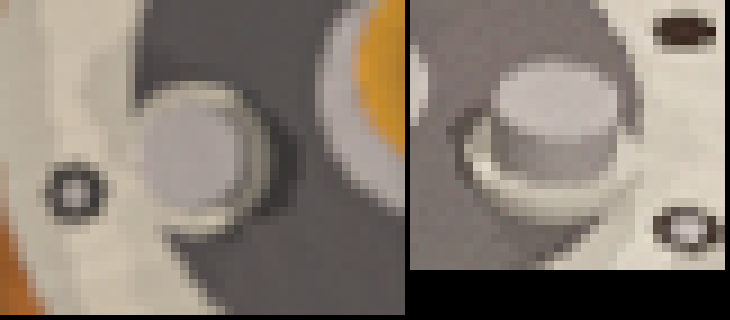

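View pics/b_w.png

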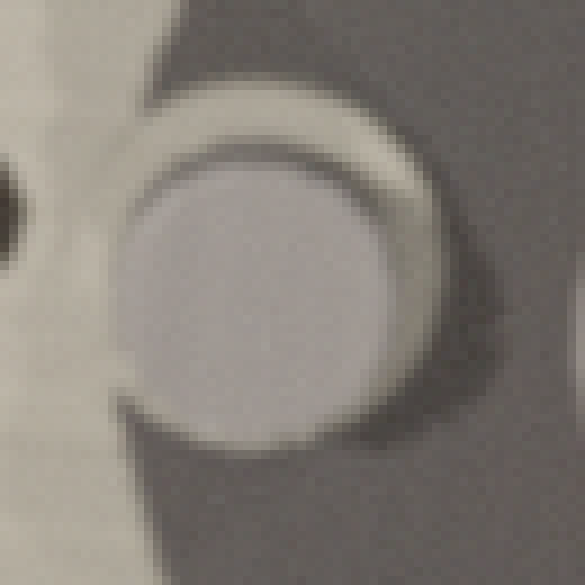

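Run:
```python
import pickle;from h import *
from scipy.optimize import least_squares
d=pickle.load(open('c0.pkl','rb'));w=pickle.load(open('w1.pkl','rb'))
cs=[(w,(253.2,183.1)),(d['top'],(220.6,184.7)),(d['scene'],(285.6,205.4))]
r=least_squares(lambda X:np.concatenate([proj(c,X)[0]-u for c,u in cs]),[.54,.1,.086]);print('btn tri',r.x.round(4),r.fun.round(2))
for c,u in cs: print(ray(c,[u],.086))
def holes(c,seeds):
    g=cv2.cvtColor(c['img'],cv2.COLOR_RGB2GRAY);o=[]
    for s in seeds:
        x,y=s;k=9;W=g[y-k:y+k+1,x-k:x+k+1];m=W<90
        n,l,st,ce=cv2.connectedComponentsWithStats(m.astype(np.uint8));i=l[k,k];o.append(ce[i]+[x-k,y-k])
    return np.array(o)
S={'w':(w,[(259,99),(344,73),(414,117),(424,195)],[1,2,3,4]),
'top':(d['top'],[(212,156),(238,137),(271,141),(291,166),(287,199),(261,219),(228,215)],[1,2,3,4,5,6,7])}
for n,(c,s,k) in S.items():
    H=holes(c,s);P=ray(c,H,.055)[:,:2];k=np.array(k)
    f=lambda p:(P-(p[:2]+.126*np.c_[np.cos(p[2]-k*np.pi/4),np.sin(p[2]-k*np.pi/4)])).ravel()
    r=least_squares(f,[.561,.025,1.87]);a=r.x
    print(n,a.round(4),np.degrees(a[2]).round(2),'res',abs(r.fun).max().round(4),'btn',(a[:2]+.085*np.array([np.cos(a[2]),np.sin(a[2])])).round(4), 'end',(a[:2]+.085*np.array([np.cos(a[2]-np.pi/4),np.sin(a[2]-np.pi/4)])).round(4))
```

```text
btn tri [0.5375 0.1068 0.0869] [-0.06 -0.06  0.46 -0.17  0.32 -0.06]
[[0.53721901 0.1066077  0.086     ]]
[[0.53697104 0.10816391 0.086     ]]
[[0.53728357 0.1056275  0.086     ]]
w [0.5612 0.0252 1.8616] 106.66 res 0.0002 btn [0.5369 0.1066] end [0.6016 0.1   ]
top [0.5608 0.027  1.8617] 106.67 res 0.0003 btn [0.5364 0.1084] end [0.6012 0.1018]
```

Request:
jog_arm(
  series=[
    [-0.5, 15, 1, 0, 0, 0, 1],
    [-1, 40, 2, 0, 0, 0, 1],
    [-1.3, 65, 2.3, 0, 0, 0, 1],
    [-1.3, 90, 2.3, 0, 0, 0, 1],
    [-1.3, 107, 2.3, 0, 0, 0, 1],
    [-1.3, 118, 2.3, 0, 0, 0, 1],
    [-1.3, 124, 2.3, 0, 0, 0, 1],
    [-1.3, 124, 2.3, 0, 0, 0, 1],
    [-1.3, 124, 2.3, 0, 0, 0, 1],
  ],
)

```text
time: 3.52
position: [0.5379, 0.1077, 0.0991]
tool_rot: [-0.59, 0.389, -0.39, 0.591]
ft_force: [-0.8, -0.4, 0.7]
grip_width: 0.0006
```

Run:
```python
from rig import *
import cv2,pickle
from scipy.spatial.transform import Rotation as R
import numpy as np
o=get_obs();print({k:o[k] for k in('time','position','tool_rot','ft_force')});print(R.from_quat(o['tool_rot']).as_matrix().round(3))
for n in('scene','wrist'):
    c=camera(n);cv2.imwrite(f'pics/{n}2.png',c['img'][:,:,::-1])
    if n=='scene':cv2.imwrite('pics/scene2c.png',cv2.resize(c['img'][130:270,180:330,::-1],None,fx=4,fy=4))
```

```text
{'time': 3.525, 'position': array([0.53786555, 0.10766074, 0.0991054 ]), 'tool_rot': array([-0.59005154,  0.38887703, -0.38966848,  0.59056948]), 'ft_force': array([-0.7668793 , -0.43181748,  0.65241219])}
[[ 0.394  0.001  0.919]
 [-0.919 -0.     0.394]
 [ 0.001 -1.     0.001]]
```

View pics/scene2c.png

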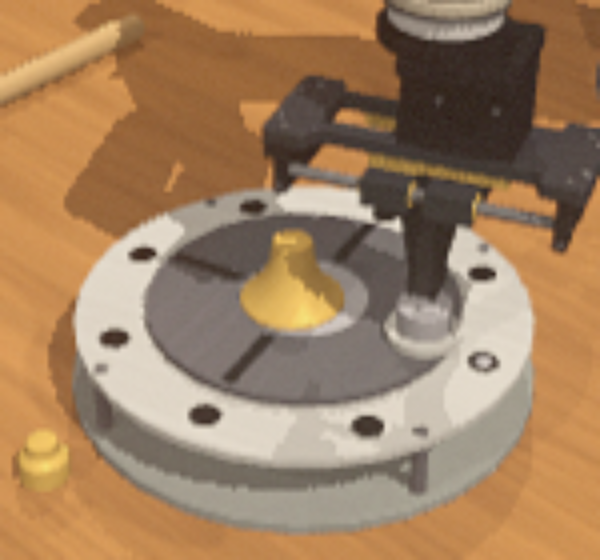

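View pics/wrist2.png

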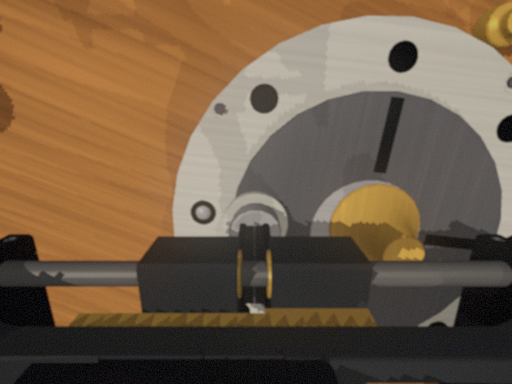

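Request:
jog_arm(
  series=[
    [0.5, 5, -1, 0, 0, 0, 1],
    [0.5, 10, -1, 0, 0, 0, 1],
    [0.5, 14, -1, 0, 0, 0, 1],
    [0.5, 18, -1, 0, 0, 0, 1],
    [0.5, 22, -1, 0, 0, 0, 1],
    [0.5, 25, -1, 0, 0, 0, 1],
    [0.5, 25.5, -1, 0, 0, 0, 1],
    [0.5, 25.5, -1, 0, 0, 0, 1],
  ],
)

```text
time: 4.62
position: [0.5367, 0.1069, 0.0733]
tool_rot: [-0.59, 0.389, -0.389, 0.59]
ft_force: [-1.1, 0.8, 5.8]
grip_width: 0.0006
```

Run:
```python
from rig import *
import cv2,numpy as np
from h import *
from scipy.spatial.transform import Rotation as R
o=get_obs();print({k:o[k] for k in('time','position','ft_force')})
M=R.from_quat(o['tool_rot']).as_matrix();a=np.array([.5612,.0254]);
p0=o['position'][:2]-a;print('radius,ang',np.hypot(*p0),np.degrees(np.arctan2(*p0[::-1])))
for t in np.radians(np.arange(0,51,2.5)):
    c,s=np.cos(-t),np.sin(-t);d=np.array([[c,-s],[s,c]])@p0-p0
    print(round(np.degrees(t),1),(M.T@np.r_[d,0]*1e3).round(1),round(t,3))
c=camera('scene');cv2.imwrite('pics/scene3c.png',cv2.resize(c['img'][130:270,180:330,::-1],None,fx=4,fy=4))
```

```text
{'time': 4.625, 'position': array([0.53671332, 0.1069054 , 0.07334855]), 'ft_force': array([-1.07964859,  0.76424483,  5.83927294])}
radius,ang 0.08510421573539134 106.72185302596529
0.0 [0. 0. 0.] 0.0
2.5 [0.5 0.  3.7] 0.044
5.0 [1.2 0.  7.3] 0.087
7.5 [ 2.  0. 11.] 0.131
10.0 [ 2.9  0.  14.5] 0.175
12.5 [ 4.1  0.  18.1] 0.218
15.0 [ 5.4  0.  21.6] 0.262
17.5 [ 6.8  0.  25. ] 0.305
20.0 [ 8.4  0.  28.3] 0.349
22.5 [10.1  0.  31.6] 0.393
25.0 [12.   0.  34.8] 0.436
27.5 [14.  0. 38.] 0.48
30.0 [16.1  0.  41. ] 0.524
32.5 [18.4  0.  43.9] 0.567
35.0 [20.8  0.  46.8] 0.611
37.5 [23.3  0.  49.5] 0.654
40.0 [25.9  0.  52.1] 0.698
42.5 [28.7  0.  54.6] 0.742
45.0 [31.5  0.  57. ] 0.785
47.5 [34.5  0.  59.2] 0.829
50.0 [37.5  0.  61.4] 0.873
```

View pics/scene3c.png

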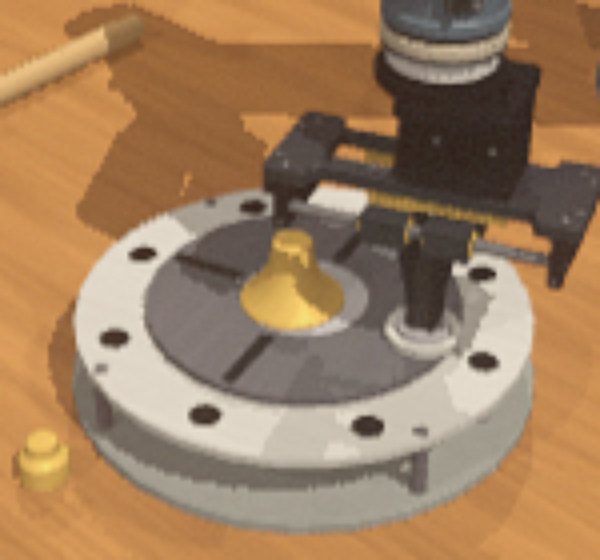

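Request:
jog_arm(
  series=[
    [0.1, 0.4, 1, 0, 0.012, 0, 1],
    [0.5, 0.4, 3.7, 0, 0.044, 0, 1],
    [1.2, 0.4, 7.3, 0, 0.087, 0, 1],
    [2.0, 0.4, 11.0, 0, 0.131, 0, 1],
    [2.9, 0.4, 14.5, 0, 0.175, 0, 1],
    [4.1, 0.4, 18.1, 0, 0.218, 0, 1],
    [5.4, 0.4, 21.6, 0, 0.262, 0, 1],
    [6.8, 0.4, 25.0, 0, 0.305, 0, 1],
    [8.4, 0.4, 28.3, 0, 0.349, 0, 1],
    [10.1, 0.4, 31.6, 0, 0.393, 0, 1],
    [12.0, 0.4, 34.8, 0, 0.436, 0, 1],
    [14.0, 0.4, 38.0, 0, 0.48, 0, 1],
    [16.1, 0.4, 41.0, 0, 0.524, 0, 1],
    [18.4, 0.4, 43.9, 0, 0.567, 0, 1],
    [19.5, 0.4, 45.3, 0, 0.589, 0, 1],
    [20.1, 0.4, 46.1, 0, 0.6, 0, 1],
    [20.1, 0.4, 46.1, 0, 0.6, 0, 1],
  ],
)

```text
time: 6.8
position: [0.5874, 0.1058, 0.0732]
tool_rot: [0.449, -0.546, 0.547, -0.449]
ft_force: [-1.8, -1.5, 5.7]
grip_width: 0.0004
```

Run:
```python
from rig import *
import cv2,numpy as np,pickle
from scipy.spatial.transform import Rotation as R
o=get_obs();print({k:o[k] for k in('time','position','ft_force','q')})
M=R.from_quat(o['tool_rot']).as_matrix();print(M.round(3));a=np.array([.5612,.0254])
p=o['position'][:2]-a;print('radius,ang',np.hypot(*p),np.degrees(np.arctan2(*p[::-1])))
d={n:camera(n) for n in('scene','top','wrist')};pickle.dump(d,open('c4.pkl','wb'))
cv2.imwrite('pics/scene4c.png',cv2.resize(d['scene']['img'][130:270,180:330,::-1],None,fx=4,fy=4))
cv2.imwrite('pics/wrist4.png',d['wrist']['img'][:,:,::-1])
```

```text
{'time': 6.8, 'position': array([0.5873555 , 0.10582053, 0.07318262]), 'ft_force': array([-1.78385693, -1.49777636,  5.73174959]), 'q': array([-8.29759314e-03,  6.90649433e-01,  1.62216274e+00, -1.37581072e-03,
        8.27930557e-01,  1.75835877e+00])}
[[-0.194  0.001  0.981]
 [-0.981 -0.001 -0.194]
 [ 0.001 -1.     0.001]]
radius,ang 0.08456696500167836 71.98370565533132
```

View pics/scene4c.png

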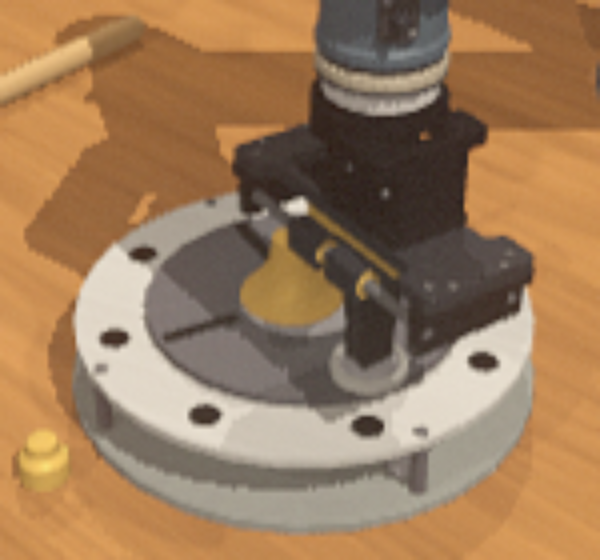

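View pics/wrist4.png

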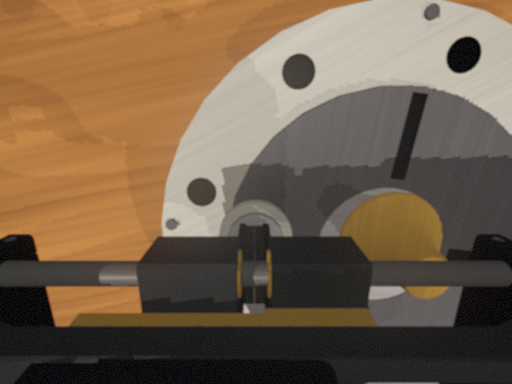

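```bash
cat > slot.py <<'E'
from h import *
def slot(c,box,thr=45):
    x0,y0,x1,y1=box;g=cv2.cvtColor(c['img'],cv2.COLOR_RGB2GRAY)[y0:y1,x0:x1]
    n,l,s,ce=cv2.connectedComponentsWithStats((g<thr).astype(np.uint8))
    i=1+np.argmax(s[1:,4]);v,u=np.nonzero(l==i)
    P=ray(c,np.c_[u+x0,v+y0],.062)[:,:2]
    m=P.mean(0)-[.5612,.0254];ln=cv2.fitLine(P.astype(np.float32),cv2.DIST_L2,0,0.001,.001).ravel()
    return len(u),np.degrees(np.arctan2(m[1],m[0])).round(2),(np.degrees(np.arctan2(ln[1],ln[0]))%180).round(2),np.hypot(*m).round(4)
E
python3 - <<'E'
import pickle;from slot import *
w=pickle.load(open('w1.pkl','rb'));d=pickle.load(open('c4.pkl','rb'))
for t in(40,50,60):
    print(slot(w,(325,92,350,150),t),slot(d['wrist'],(385,88,435,182),t))
E
```

```text
(12, np.float64(15.64), np.float32(24.87), np.float64(0.0566)) (1083, np.float64(-18.07), np.float32(162.1), np.float64(0.0748))
(265, np.float64(16.5), np.float32(16.77), np.float64(0.0735)) (1190, np.float64(-18.04), np.float32(162.19), np.float64(0.0746))
(333, np.float64(16.53), np.float32(16.68), np.float64(0.074)) (1277, np.float64(-18.06), np.float32(162.1), np.float64(0.0742))
```

Request:
jog_arm(
  series=[
    [0.2, 0, 1.5, 0, 0.018, 0, 1],
    [0.5, 0, 3.8, 0, 0.045, 0, 1],
    [1.25, 0, 7.6, 0, 0.09, 0, 1],
    [2.1, 0, 11.3, 0, 0.136, 0, 1],
    [2.8, 0, 13.6, 0, 0.165, 0, 1],
    [3.2, 0, 15.0, 0, 0.182, 0, 1],
    [3.2, 0, 15.0, 0, 0.182, 0, 1],
    [3.2, 0, 15.0, 0, 0.182, 0, 1],
  ],
)

```text
time: 7.95
position: [0.6014, 0.0997, 0.0732]
tool_rot: [0.397, -0.584, 0.585, -0.397]
ft_force: [-1.6, -2.2, 6.2]
grip_width: 0.0006
```

Run:
```python
from rig import *
import pickle;from slot import *
o=get_obs();print({k:o[k] for k in('time','position','ft_force')})
p=o['position'][:2]-[.5612,.0254];print('radius,ang',np.hypot(*p),np.degrees(np.arctan2(*p[::-1])))
d={n:camera(n) for n in('scene','wrist')};pickle.dump(d,open('c5.pkl','wb'))
cv2.imwrite('pics/wrist5.png',d['wrist']['img'][:,:,::-1])
for t in(40,50,60):print(slot(d['wrist'],(385,88,435,182),t))
```

```text
{'time': 7.95, 'position': array([0.60139702, 0.09971164, 0.07323313]), 'ft_force': array([-1.57268137, -2.16768652,  6.23037216])}
radius,ang 0.08448680461831254 61.58994188583035
(1133, np.float64(-28.29), np.float32(151.87), np.float64(0.0747))
(1241, np.float64(-28.28), np.float32(151.9), np.float64(0.0745))
(1359, np.float64(-28.29), np.float32(151.95), np.float64(0.0742))
```

View pics/wrist5.png

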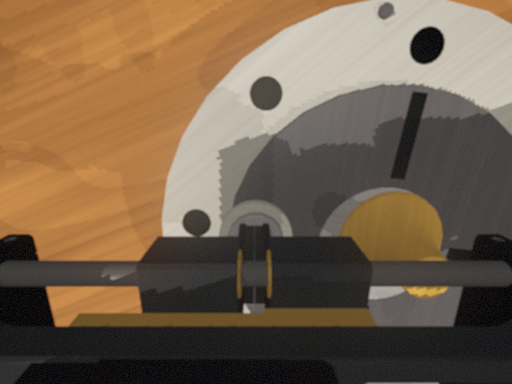

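Request:
jog_arm(
  series=[
    [0, -2, 0, 0, 0, 0, 1],
    [0, -5, 0, 0, 0, 0, 1],
    [0, -9, 0, 0, 0, 0, 1],
    [0, -13, 0, 0, 0, 0, 1],
    [0, -20, 0, 0, 0, 0, 1],
    [0, -35, 0, 0, 0, 0, 1],
    [0, -60, 0, 0, 0, 0, 1],
    [0, -90, 0, 0, 0, 0, 1],
    [0, -120, 0, 0, 0, 0, 1],
    [0, -130, 0, 0, 0, 0, 1],
    [0, -130, 0, 0, 0, 0, 1],
    [0, -130, 0, 0, 0, 0, 1],
  ],
)

```text
time: 9.55
position: [0.6, 0.1005, 0.2014]
tool_rot: [-0.398, 0.585, -0.584, 0.397]
ft_force: [-0.4, -0.7, -0.1]
grip_width: 0.0002
```

Run:
```python
from rig import *
import pickle;from slot import *
o=get_obs();print({k:o[k] for k in('time','position','ft_force')})
d={n:camera(n) for n in('scene','top','wrist')};pickle.dump(d,open('c6.pkl','wb'))
cv2.imwrite('pics/wrist6.png',d['wrist']['img'][:,:,::-1])
cv2.imwrite('pics/scene6c.png',cv2.resize(d['scene']['img'][130:270,180:330,::-1],None,fx=4,fy=4))
cv2.imwrite('pics/top6.png',d['top']['img'][:,:,::-1])
```

```text
{'time': 9.55, 'position': array([0.60002687, 0.10051661, 0.2013501 ]), 'ft_force': array([-0.42867383, -0.7303114 , -0.0725149 ])}
```

View pics/scene6c.png

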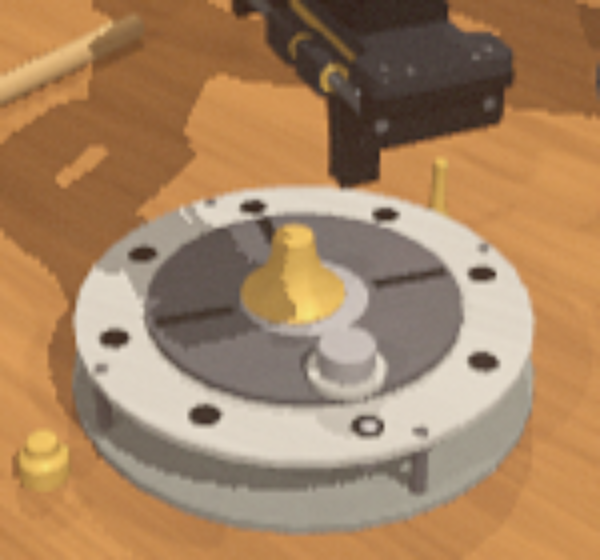

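View pics/wrist6.png

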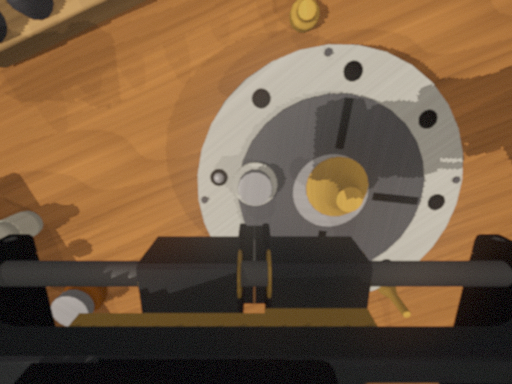

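Run:
```python
from rig import *
import pickle;from slot import *
from scipy.optimize import least_squares
d=pickle.load(open('c6.pkl','rb'));w=d['wrist']
for t in(45,55):print('slot',slot(w,(333,95,357,152),t))
X=cloud(w);print('btn depth pts',np.median(X[178:194,248:268].reshape(-1,3),0))
hsv=cv2.cvtColor(d['scene']['img'],cv2.COLOR_RGB2HSV)
# button triangulation: wrist centre + scene centre
cs=[(w,(256.5,188)),(d['scene'],(180+347/4-.5,130+346/4-.5))]
r=least_squares(lambda X:np.concatenate([proj(c,X)[0]-u for c,u in cs]),[.6,.1,.086]);print(r.x.round(4),r.fun.round(2))
print(hand_in(), get_obs()['time'])
```

```text
slot (265, np.float64(-28.32), np.float32(151.32), np.float64(0.0687))
slot (423, np.float64(-28.2), np.float32(151.71), np.float64(0.0735))
btn depth pts [0.60353118 0.09625734 0.08614046]
[0.6006 0.0986 0.0833] [-0.02  0.07 -0.16  0.05]
the job is handed in; nothing more can be done
the job is handed in; nothing more can be done
```

I pressed the plunger in about 12–13 mm with the shut fingertips and swung the table one hole clockwise. I then lifted straight up to z = 0.20 m, clear of everything, and handed in at about 9.7 s of the 38 s.

**Turn:** the slots on the table showed about 44.7–44.8° of turn, both with the plunger held in and after release. With the plunger held in, the fingertip's own track gave 45.1°, so there was little or no slip.

**Plunger:** the pictures show the pin up in the next hole and the button fully out. The wrist camera's depth puts its top at 86.1 mm. A rough two-view estimate from centres I picked by eye gave 83.3 mm, which would be 2.7 mm in. I put that difference down to picking the centres by eye rather than to the plunger.

**Everything else:** the bell flare looked upright and in the middle of the table. The mouthpiece and valve cap also looked undisturbed. I only judged these by eye, and took no second measurement of the bystanders' positions. The final force reading was under 1 N, so the robot was touching nothing.

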